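# Wedge a ring tight in the ring clamp

### The job

A thin gold ring lies loose in the jaws of the wooden ring clamp that is held in the vice. Start the thin end of the loose wedge in the open mouth at the clamp's other end and let go of it before the jaws close on the ring, then tap or press it further in from behind until it locks by itself and the ring is held firmly. Feel how hard it pushes back so as not to bend the thin ring, and leave the other things on the bench where they are.

Things in the scene. Friction and masses are not known exactly. Their poses are not given: they have to be found in the camera images.
- clamp: Wooden ring clamp, 140 mm long, 30 wide, its lower half held in a grey vice screwed to the bench. Origin on the bench under its middle; +x runs along the clamp from the wedge mouth (x = -70) to the ring jaws (x = +70), z up. The wedge slides on the lower half's flat inner face, 52 above the bench. The vice lies within 48 of the middle along x, up to 50 high; its screw reaches y = -105.
- mouth (a point): Open end of the clamp for the wedge: middle of the lower half's flat lip, 52 mm above the bench; x as the clamp. The slot is 10.8 high here and narrows to a throat 5.5 high, 25 mm further in along clamp +x; it is open at both sides, the halves are 30 wide. A wedge lying on the lip first touches the throat with its thin end about 36 past this point, and pinched there it stays put when let go.
- upper: Upper half of the clamp, top 78 mm above the bench; origin at its pivot, 60 above the bench in the middle; axes as the clamp while the jaws are open. It rocks in the brass ferrule: the wedge lifts the throat (45 from the pivot) and so lowers the jaw end. A weak spring holds the jaws open, so up to the ring the wedge slides in against only 2 to 5 N.
- ring: Thin gold band, 25 mm across, 6 high, lying flat and loose on the leather of the lower jaw, a third of it sticking out; origin at the centre of its underside. The leather's wear is unknown: the jaws meet the ring 6 to 28 mm of wedge travel after the wedge's first touch. Then the push needed on the butt climbs: a push of about 12 N locks the wedge and grips the ring firmly, over 14 N may bend it.
- wedge_center (a point): Loose hardwood wedge, 80 mm long, 20 wide with parallel sides, flat underneath, sloping on top from 15 thick at the butt to 4 at the thin end; about 35 g. This point is half-way along and across, 5 above its underside; x points to the thin end (40 away; the butt is 40 the other way), z up. Grip it across its width, 15 to 25 from the butt end.
- wedge: The same wedge; origin half-way along and across, on its underside; axes as wedge_center.
- white_tray: Bystander: white open tray, 120 x 190 x 32, with charms; origin under its centre.
- card_stand: Bystander: wooden block 32 x 100 x 24 with a card, 74 high; origin under its centre.
- bead_jar: Bystander: jar 44 across, 45 high; origin under its centre.
- pliers: Bystander: small pliers lying flat, 100 long along x, 11 high; origin between the handles and nose, at the bench.

How it is judged:
On the way:
1. the wedge stands by itself in the mouth, let go of, its thin end at least 15 mm in, and the jaws do not yet grip the ring (under 2 N) (x of wedge in the frame of clamp above -0.095 m and z of wedge in the frame of clamp between 0.047 and 0.058 m and y of wedge in the frame of clamp between -0.008 and 0.008 m and contact force between wedge and the arm below 0.1 N and contact force between wedge and the fingers below 0.1 N and contact force between ring and upper below 2 N), for 0.2 s.
At the end, for the whole second after the job is handed in: The wedge is locked in the clamp by itself, at rest, along the clamp's axis within 0.15 rad and 8 mm, bearing on the upper half with over 4 N; the ring is still in the jaws (within about 10 mm of its place), at rest, gripped by the upper jaw with 4 to 13 N (contact force between ring and upper between 4 and 13 N and contact force between wedge and upper above 4 N and angle between the x axis of wedge and the x axis of clamp, either way round below 0.15 rad and y of wedge in the frame of clamp between -0.008 and 0.008 m and x of ring in the frame of clamp between 0.056 and 0.075 m and y of ring in the frame of clamp between -0.01 and 0.01 m and linear speed of each of wedge, ring below 0.01 m/s); the robot touches nothing.
It fails at once if the thin ring is bent (the upper jaw presses on it with over 13 N) (contact force between ring and upper above 13 N).
It fails at once if a bystander (white tray, card stand, bead jar, pliers) is moved more than 20 mm (distance of any of white_tray, card_stand, bead_jar, pliers from where it was at the start of the episode above 0.02 m).
It also fails if it takes over 54 s, if anything falls off the work surface, if the arm or the gripper's body presses on something with over 40 N, if the wrist force passes 120 N, or if a joint passes its speed limit or range.

### The arm

A 6-joint arm with a two-finger parallel gripper is mounted at the origin on the work surface. World frame = base frame: x ahead of the robot, y to its left, z up, the work surface at z = 0. Lengths are in m, angles in rad, forces in N, time in s.
With the tool pointing down it reaches from about 0.35 to 0.975 m from the base axis. Payload 4.9 kg.
Tool frame: the origin (TCP) lies on the centre line of the jaws, within the pads' length; the fingertips stand ctrl.tcp_to_tips ahead of it and the grasp point (between the pads) lies 3 mm ahead of it (ctrl.tcp_to_tips is the distance from the TCP to the fingertips, in m); z points along the fingers, y is the direction in which the jaws open and shut (so a half turn about z gives the same grasp; the last joint's range is limited). The gripper opens to 85 mm and grips with 20 to 120 N. Pads are 22 mm wide; open, the fingers measure 114 mm over their backs; the gripper's body (76 mm by 85 mm) begins 54 mm behind the grasp point. The pads swing forward as they close: fully open they stand 13 mm farther back than shut.
Start: joints at [1.158, 0.053, 1.613, -0, 1.476, -0.119], TCP at [0.181, 0.598, 0.253] pointing down, gripper open.
Joint ranges: [-3.01, 3.01], [-1.01, 2.22], [0.06, 2.58], [-1.02, 4.17], [0.09, 2.62], [-3.14, 3.14]. Speed limits (rad/s): [2.57, 2.57, 3.14, 3.14, 3.14, 3.14].

### API

Orientations are given as a rotation vector (axis times angle).
In Python, from station import ctrl, vision gives the robot as it stands.
- The arm moves only by the tool jog_arm, never from a script. Its argument "deltas" is a list of rows, each a list of 7 numbers: the turn, a rotation vector about the tool's x, y, z in rad, then the shift along the tool's x, y, z in cm, then the opening, from 0 (shut) to 1 (fully open). A call has 1 to 12 rows; each row shifts and turns the commanded pose from where the row before left it, along the tool's axes as they then stand; what a row does not reach is not made up. A row lasts 1/12 s, in which the tool goes at most 41.7 mm and 7.16 degrees, less where a joint would pass 70% of its speed; a pose out of reach is approached as far as the arm can. A call with a gripper value outside its range is refused whole. The fingers move at their own pace and stop on an object; "grip_force" is the grip in N (left out, the last holds). Time passes only in rows, so rows that do not move let the fingers close. It gives the time, the measured TCP pose, the force and the opening at its end, in the units of the state.
- ctrl.get_obs(): the state, without advancing time (a new reading comes with each control period).
- vision.get_image(name): name is "scene" or "top" or "wrist"; returns (picture, depth): 420x560x3 uint8, red, green, blue; 420x560 float32, m along the optical axis (not along the pixel's ray), 0 where there is no reading.
- vision.calibration(name): a dict with "fx", "fy", "cx", "cy" (pixels), "rvec" (rotation vector, rad) and "tvec" (3), from world to camera coordinates, as OpenCV has them; the wrist camera has in their place "hand_eye" (4x4, takes a point from camera to tool coordinates, whose origin is the TCP and whose axes are the flange's). Camera axes: x right, y down, z forward; pixel columns grow to the right and rows downward; lengths in m; the calibration is good to about 2 mm. A picture is of the moment at which its call begins: read the wrist's pose just before it. calibration takes no time and is no camera call.
- ctrl.finish_job(): hands the job in, once; it reports no verdict.
The state is a dict: "t": time; "q": joint angles; "dq": joint speeds; "effort": joint torques, N m; "tool_pos": TCP position; "tool_rot": TCP orientation; "contact_force": force on the tool from outside, world axes, zero at the start; "wrist_torque": the same for the moment, N m; "opening": finger opening in m.
Only numpy, scipy, OpenCV 4.12 (cv2) and the standard library are available. Lean on these libraries where they do the work, as an engineer would, in place of code of your own. Each camera call takes 0.05 s, during which the arm holds its last target. There are 200 camera calls.

## Working session

There is one attempt and no reset: what is moved stays moved. The work goes in short steps, Python scripts to look and compute and a tool call to move; the robot and the scene stay as the last step left them, time stands still between calls to the robot, and variables do not carry over. Pictures are saved under pics/ and viewed, about 8 in all and at most 12, crops included, and the job is handed in when it is done.

Besides the shell and the picture viewer there is one more tool, called after ">>>" as a command line: name --pt "numbers of a row" for each row, then --argument value for the rest. jog_arm: Moves the arm, as the interface text tells. Its arguments: {"type":"object","properties":{"deltas":{"type":"array"},"grip_force":{"type":"number"}},"required":["deltas"]}

```bash
mkdir -p pics; ls
cat > h.py <<'E'
import numpy as np, cv2
from station import ctrl, vision
def snap(n):
    o=ctrl.get_obs(); im,d=vision.get_image(n); c=vision.calibration(n)
    if 'rvec' in c:
        R=cv2.Rodrigues(np.array(c['rvec'],float))[0]; t=np.array(c['tvec'],float).ravel()
        Rw=R.T; p=-R.T@t
    else:
        H=np.array(c['hand_eye']); Rt=cv2.Rodrigues(np.array(o['tool_rot'],float))[0]
        Rw=Rt@H[:3,:3]; p=Rt@H[:3,3]+np.array(o['tool_pos'])
    return im,d,c,Rw,p
def cloud(d,c,Rw,p):
    v,u=np.mgrid[:d.shape[0],:d.shape[1]]
    P=np.stack([(u-c['cx'])/c['fx']*d,(v-c['cy'])/c['fy']*d,d],-1)
    return P@Rw.T+p
def ray(u,v,z,c,Rw,p):
    r=Rw@np.array([(u-c['cx'])/c['fx'],(v-c['cy'])/c['fy'],1]); return p+r*(z-p[2])/r[2]
E
python3 - <<'E'
from h import *
for n in ['top','scene']:
    im,d,c,Rw,p=snap(n); np.savez(n+'.npz',im=im,d=d,Rw=Rw,p=p); cv2.imwrite(f'pics/{n}1.png',im[...,::-1]); print(n,c['fx'],p,Rw.round(3).tolist())
o=ctrl.get_obs(); print(o['tool_rot'],o['opening'],ctrl.tcp_to_tips,o['contact_force'],o['t'])
E
```

```text
pics
top 491.984167558781 [ 0.49148652 -0.03844979  1.04612172] [[-0.017, -0.991, 0.13], [-1.0, 0.018, 0.005], [-0.007, -0.13, -0.992]]
scene 471.14941023267255 [ 1.4499762  -0.35349797  0.65844621] [[0.336, 0.531, -0.778], [0.942, -0.169, 0.291], [0.023, -0.83, -0.557]]
[-4.59770493e-01 -3.10730043e+00  2.90020090e-03] 0.0851577466100421 0.022 [ 0.17738651  0.15587239 -0.55313662] 0.1
```

View pics/top1.png

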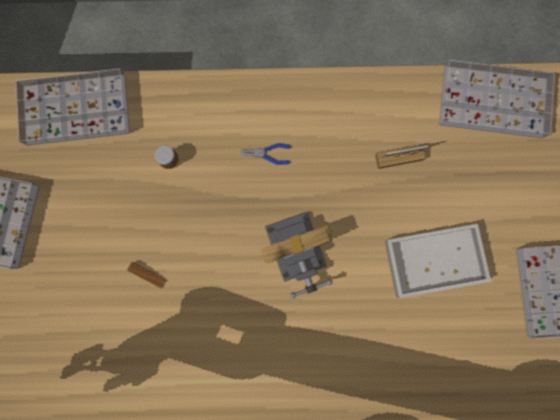

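View pics/scene1.png

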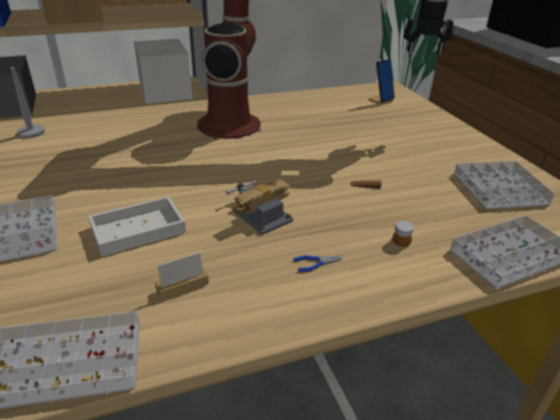

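Top view: the wedge is at (147,274), the clamp at (297,244) with its screw towards (318,287), pliers at (267,153), jar at (166,156), tray at (438,260) and card stand at (402,156). The screw marks clamp -y (towards the robot), so clamp +x points image right. That puts the mouth at the left end, about (264,254).

Run:
```python
from h import *
im,d,c,Rw,p=(lambda z:(z['im'],z['d'],vision.calibration('top'),z['Rw'],z['p']))(np.load('top.npz'))
X=cloud(d,c,Rw,p)
def box(P):
    (cx,cy),(w,h),a=cv2.minAreaRect(P[:,:2].astype(np.float32)*1000); return (round(cx),round(cy)),(round(w),round(h)),round(a,1)
# wedge
s=X[255:295,120:175].reshape(-1,3); m=s[:,2]>0.003; W=s[m]; print('wedge',len(W),box(W))
mu=W.mean(0); u,S,vt=np.linalg.svd((W-mu)[:,:2],full_matrices=False); ax=vt[0]; a=(W-mu)[:,:2]@ax
print(mu,ax,np.polyfit(a,W[:,2],1),a.min(),a.max())
s=X[205:300,255:360].reshape(-1,3); C=s[s[:,2]>0.058]; print('clamp',len(C),box(C),C[:,2].max())
mu=C.mean(0); u,S,vt=np.linalg.svd((C-mu)[:,:2],full_matrices=False); ax=vt[0];a=(C-mu)[:,:2]@ax; print(mu,ax,a.min(),a.max())
print('bench z',np.median(X[180:200,350:380,2]))
for n,(u,v) in dict(jar=(166,156),card=(402,156),pliers=(267,153)).items(): print(n,X[v,u])
cv2.imwrite('pics/c1.png',cv2.resize(im[195:310,110:370,::-1],None,fx=3,fy=3,interpolation=cv2.INTER_CUBIC))
```

```text
wedge 458 ((493, 137), (352, 81), 88.9)
[0.4959972  0.25088828 0.03099652] [0.09679153 0.99530468] [-2.6743705   0.03099652] -0.2884161287428269 0.06488238373313553
clamp 1156 ((536, -67), (64, 146), 20.1) 1.0461217236170548
[ 0.54737586 -0.0579656   0.11154591] [-0.35913636  0.9332851 ] -0.07747352739966204 0.06898321361542832
bench z -0.0008803866682746131
jar [0.7396315  0.2085391  0.04476454]
card [ 0.73541503 -0.28814718  0.02289688]
pliers [ 7.53512398e-01 -5.71576167e-04 -1.31334996e-03]
```

View pics/c1.png

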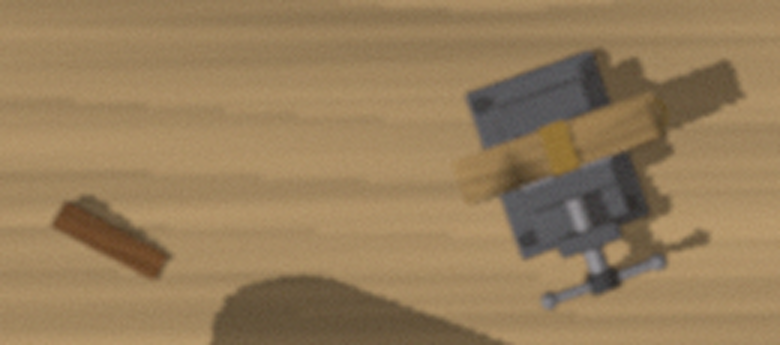

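The crop shows the wedge at (110,240), with its ends at (60,214) and (164,268). The clamp runs from the mouth at (465,180) to the jaws at (660,115). Next I'll drop the invalid depth pixels and fit again.

```bash
cat >> h.py <<'E'
def fit(P):
    (cx,cy),(w,h),a=cv2.minAreaRect(P[:,:2].astype(np.float32)*1000)
    mu=np.array([cx,cy])/1000; a=np.deg2rad(a); ax=np.array([np.cos(a),np.sin(a)])
    if h>w: ax=np.array([-ax[1],ax[0]]); w,h=h,w
    pr=(P[:,:2]-mu)@ax
    return mu.round(4),ax.round(4),round(w,1),round(h,1),np.polyfit(pr,P[:,2],1).round(4)
E
python3 - <<'E'
from h import *
z=np.load('top.npz');im,d,Rw,p=z['im'],z['d'],z['Rw'],z['p'];c=vision.calibration('top')
X=cloud(d,c,Rw,p); ok=(d>0.3)
hsv=cv2.cvtColor(im,cv2.COLOR_RGB2HSV)
def sel(v0,v1,u0,u1,lo,hi,ex=None):
    m=np.zeros(d.shape,bool); m[v0:v1,u0:u1]=1; m&=ok&(X[...,2]>lo)&(X[...,2]<hi)
    if ex is not None:m&=ex
    n,l,s,_=cv2.connectedComponentsWithStats(m.astype(np.uint8)); k=1+s[1:,4].argmax(); return X[l==k]
print('wedge',fit(sel(250,300,115,180,.0025,.03)))
# colour-mask wedge with mid-plane z
r=im[...,0].astype(int); b=im[...,1].astype(int)
m=np.zeros(d.shape,np.uint8); m[255:295,120:175]=1
m&=((hsv[...,1]>140)&(hsv[...,0]<14)).astype(np.uint8); ys,xs=np.nonzero(m); 
print(len(xs)); P=np.array([ray(u,v,.008,c,Rw,p) for u,v in zip(xs,ys)]); print('wedge col',fit(P), np.c_[xs,ys].mean(0))
C=sel(205,300,250,345,.066,.09); f=fit(C); print('clamp',f,len(C))
for t in np.arange(-.08,.081,.01):
    q=C[abs((C[:,:2]-f[0])@f[1]-t)<.003]; 
    if len(q): print(round(t,3),q[:,2].mean().round(4),(q[:,:2].mean(0)).round(4))
E
```

```text
wedge (array([0.4943, 0.2548]), array([0.4453, 0.8954]), 81.9, 24.1, array([0.1223, 0.0087]))
99
wedge col (array([0.4949, 0.2556]), array([0.4791, 0.8777]), 77.5, 16.8, array([0.   , 0.008])) [144.57575758 273.78787879]
clamp (array([ 0.5497, -0.0586]), array([-0.3025,  0.9532]), 139.9, 33.1, array([-0.0014,  0.0765])) 1102
-0.07 0.0719 [ 0.5716 -0.1236]
-0.06 0.075 [ 0.5687 -0.1155]
-0.05 0.0755 [ 0.5653 -0.1063]
-0.04 0.0767 [ 0.562  -0.0968]
-0.03 0.0773 [ 0.559  -0.0871]
-0.02 0.0769 [ 0.5551 -0.078 ]
-0.01 0.0782 [ 0.5527 -0.0683]
-0.0 0.0793 [ 0.5498 -0.0586]
0.01 0.0783 [ 0.5465 -0.0491]
0.02 0.0767 [ 0.5432 -0.0396]
0.03 0.0771 [ 0.54   -0.0301]
0.04 0.0767 [ 0.5371 -0.0205]
0.05 0.0755 [ 0.5336 -0.0112]
0.06 0.0747 [ 0.5305 -0.0018]
0.07 0.0708 [0.5283 0.0065]
```

The wedge's butt is at the far-left end and its thin end points along (-0.46,-0.89). Clamp +x is about (0.30,-0.95), so the wedge has to turn about +45° in the world. I'll hover over the grasp point first.

>>> jog_arm --pt "0 0 0 -3.36 -1.82 0.6 1" --pt "0 0 0 -3.36 -1.82 0.6 1" --pt "0 0 0 -3.36 -1.82 0.6 1" --pt "0 0 0 -3.36 -1.82 0.6 1" --pt "0 0 0 -3.36 -1.82 0.6 1" --pt "0 0 0 -3.36 -1.82 0.6 1" --pt "0 0 0 -3.36 -1.82 0.6 1" --pt "0 0 0 -3.36 -1.82 0.6 1" --pt "0 0 0 -3.36 -1.82 0.6 1" --pt "0 0 0 -3.36 -1.82 0.6 1" --pt "0 0 0 -3.36 -1.82 0.6 1" --pt "0 0 0 -3.36 -1.82 0.6 1"

```text
t: 1.1
tool_pos: [0.5044, 0.2707, 0.1806]
tool_rot: [-0.46, -3.107, 0.0]
contact_force: [-0.2, 0.2, -0.7]
opening: 0.0854
```

>>> jog_arm --pt "0 0 0.12 0 0 0 1" --pt "0 0 0.12 0 0 0 1" --pt "0 0 0.12 0 0 0 1" --pt "0 0 0.12 0 0 0 1" --pt "0 0 0.12 0 0 0 1" --pt "0 0 0.12 0 0 0 1" --pt "0 0 0.12 0 0 0 1" --pt "0 0 0.12 0 0 0 1" --pt "0 0 0.12 0 0 0 1" --pt "0 0 0.12 0 0 0 1" --pt "0 0 0.12 0 0 0 1" --pt "0 0 0.12 0 0 0 1"

```text
t: 2.1
tool_pos: [0.5033, 0.2723, 0.1807]
tool_rot: [-2.401, -2.026, 0.002]
contact_force: [0.4, -0.3, 0.0]
opening: 0.0855
```

>>> jog_arm --pt "0 0 0.1 0 0 0 1" --pt "0 0 0.1 0 0 0 1" --pt "0 0 0.1 0 0 0 1" --pt "0 0 0.016 0 0 0 1" --pt "0 0 0 0 0 0 1" --pt "0 0 0 0 0 0 1"

```text
t: 2.6
tool_pos: [0.5035, 0.2723, 0.181]
tool_rot: [-2.683, -1.634, 0.001]
contact_force: [0.3, -0.0, 0.2]
opening: 0.0848
```

Run:
```python
from h import *
im,d,c,Rw,p=snap('wrist'); np.savez('w1.npz',im=im,d=d,Rw=Rw,p=p); cv2.imwrite('pics/w1.png',im[...,::-1])
X=cloud(d,c,Rw,p); print(np.median(X[...,2]),(d>0).mean(),p)
hsv=cv2.cvtColor(im,cv2.COLOR_RGB2HSV)
m=(d>.05)&(X[...,2]>.0025)&(X[...,2]<.025)
m&=(np.hypot(X[...,0]-.4945,X[...,1]-.255)<.06)
n,l,s,_=cv2.connectedComponentsWithStats(m.astype(np.uint8)); k=1+s[1:,4].argmax(); print(s[k]); print(fit(X[l==k]))
o=ctrl.get_obs(); R=cv2.Rodrigues(o['tool_rot'])[0]; print(o['t'],o['tool_pos'],R.round(4).tolist(),o['contact_force'])
```

```text
0.0005040394127002745 0.9958248299319727 [0.54057612 0.34342315 0.30193147]
[ 269  174   23   77 1573]
(array([0.4954, 0.255 ]), array([0.4898, 0.8718]), 80.3, 20.0, array([0.1204, 0.0096]))
2.65 [0.50352857 0.27235138 0.18107829] [[0.4594, 0.8882, -0.0004], [0.8882, -0.4594, -0.0001], [-0.0003, -0.0003, -1.0]] [-1.00876772  0.22397189  0.57602035]
```

View pics/w1.png

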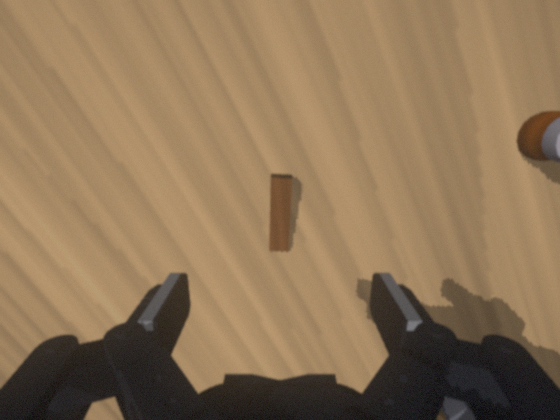

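The wrist view shows the wedge at (281,212) with its darker butt at the top (281,176), measuring 80.3 x 20.0 mm by depth. The tool needs about 2° more turn, then I can descend.

>>> jog_arm --pt "0 0 0.034 0.08 0.15 3 1" --pt "0 0 0 0 0 3 1" --pt "0 0 0 0 0 3 1" --pt "0 0 0 0 0 3 0.6" --pt "0 0 0 0 0 2 0.5" --pt "0 0 0 0 0 1 0.5" --pt "0 0 0 0 0 0.5 0.5" --pt "0 0 0 0 0 0 0.5" --pt "0 0 0 0 0 0 0.3" --pt "0 0 0 0 0 0 0.1" --pt "0 0 0 0 0 0 0" --pt "0 0 0 0 0 0 0" --grip_force 40

```text
t: 3.65
tool_pos: [0.507, 0.2731, 0.0285]
tool_rot: [2.712, 1.585, 0.006]
contact_force: [-0.8, 0.0, 5.5]
opening: 0.0186
```

>>> jog_arm --pt "0 0 0 0 0 0 0" --pt "0 0 0 0 0 0 0" --pt "0 0 0 0 0 0 0"

```text
t: 3.9
tool_pos: [0.5069, 0.2731, 0.0285]
tool_rot: [2.712, 1.585, 0.006]
contact_force: [-0.9, -1.1, 6.0]
opening: 0.0187
```

>>> jog_arm --pt "0 0 0 0 0 -1.5 0" --pt "0 0 0 0 0 -3 0" --pt "0 0 0 0 0 -3 0" --pt "0 0 0 0 0 -3 0" --pt "0 0 0 0 0 -1 0" --pt "0 0 0 -3.18 1.66 0 0" --pt "0 0 0 -3.18 1.66 0 0" --pt "0 0 0 -3.18 1.66 0 0" --pt "0 0 0 -3.18 1.66 0 0" --pt "0 0 0 -3.18 1.66 0 0" --pt "0 0 -0.1 0 0 0 0" --pt "0 0 -0.1 0 0 0 0"

```text
t: 4.9
tool_pos: [0.4991, 0.0911, 0.1405]
tool_rot: [-2.539, -1.849, 0.001]
contact_force: [0.2, 0.3, -0.0]
opening: 0.0185
```

>>> jog_arm --pt "0 0 -0.1 0 0 0 0" --pt "0 0 -0.1 0 0 0 0" --pt "0 0 -0.1 0 0 0 0" --pt "0 0 -0.1 0 0 0 0" --pt "0 0 -0.1 0 0 0 0" --pt "0 0 -0.1 0 0 0 0" --pt "0 0 -0.02 0 0 0 0" --pt "0 0 0 0 0 0 0" --pt "0 0 0 0 0 0 0" --pt "0 0 0 0 0 0 0"

```text
t: 5.73
tool_pos: [0.4995, 0.0931, 0.1411]
tool_rot: [-1.857, -2.533, 0.0]
contact_force: [-0.4, -0.2, -0.5]
opening: 0.019
```

Run:
```python
from h import *
im,d,c,Rw,p=snap('wrist'); np.savez('w2.npz',im=im,d=d,Rw=Rw,p=p); cv2.imwrite('pics/w2.png',im[...,::-1])
X=cloud(d,c,Rw,p)
o=ctrl.get_obs(); R=cv2.Rodrigues(o['tool_rot'])[0]; print(o['t'],o['tool_pos'],R.round(4).tolist(),o['contact_force'],o['opening'])
m=(d>.05)&(X[...,2]>.066)&(X[...,2]<.09)&(X[...,1]<.03); n,l,s,_=cv2.connectedComponentsWithStats(m.astype(np.uint8)); k=1+s[1:,4].argmax(); print(s[k],fit(X[l==k]))
```

```text
5.7833 [0.49955932 0.09314444 0.14115281] [[-0.3012, 0.9536, -0.0002], [0.9536, 0.3012, -0.0001], [-0.0, -0.0002, -1.0]] [-0.82657642 -0.32664348 -0.83998856] 0.01850368511248424
[262 344  40  35 511] (array([ 0.5339, -0.0052]), array([0.7485, 0.6631]), 34.7, 17.7, array([-0.1216,  0.076 ]))
```

View pics/w2.png

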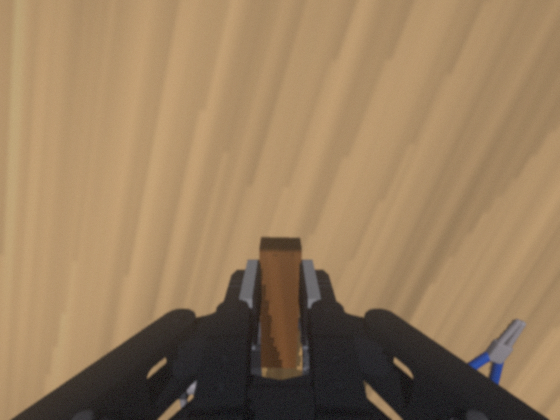

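The wedge is gripped squarely, with its butt at (281,243) and its slope running down to (281,365). The clamp is hidden behind the hand here. I'll measure the wedge in the hand from this depth image and refit the clamp from the top and scene depth.

Run:
```python
from h import *
z=np.load('w2.npz');X=cloud(z['d'],vision.calibration('wrist'),z['Rw'],z['p']);im=z['im']
o=ctrl.get_obs();R=cv2.Rodrigues(o['tool_rot'])[0];T=np.array(o['tool_pos'])
L=(X-T)@R*1000
hsv=cv2.cvtColor(im,cv2.COLOR_RGB2HSV)
m=np.zeros(im.shape[:2],bool);m[236:372,255:306]=1
m&=(abs(L[...,1])<14)&(L[...,2]>-20)&(L[...,2]<40)
for v in range(238,372,12):
    q=L[v,262:299]; print(v,np.median(q,0).round(1), im[v,280])
for v in range(238,350,30):
    r=im[v,245:315].astype(int); k=np.nonzero((r[:,0]-r[:,2]>40)&(r[:,0]<140))[0]+245
    if len(k): print(v,k.min(),k.max(),L[v,k.min()+1,1].round(1),L[v,k.max()-1,1].round(1))
for n,bx in (('top',(205,300,250,345)),('scene',(170,235,220,300))):
    C=[]
    im,d,c,Rw,p=snap(n); X=cloud(d,c,Rw,p)
    cv2.imwrite(f'pics/{n}2.png',cv2.resize(im[max(0,bx[0]-40):bx[1]+10,bx[2]-60:bx[3]+60,::-1],None,fx=3,fy=3,interpolation=cv2.INTER_CUBIC))
    m=np.zeros(d.shape,bool);m[bx[0]:bx[1],bx[2]:bx[3]]=1
    m&=(d>.3)&(X[...,2]>.068)&(X[...,2]<.088)
    q,l,s,_=cv2.connectedComponentsWithStats(m.astype(np.uint8));k=1+s[1:,4].argmax();P=X[l==k]
    f=fit(P); t=(P[:,:2]-f[0])@f[1]; bins=np.round(t/.005)
    ce=np.array([P[bins==b][:,:2].mean(0) for b in range(-11,12) if (bins==b).sum()>3])
    vx,vy,x0,y0=cv2.fitLine(ce.astype(np.float32),cv2.DIST_L2,0,1e-4,1e-4).ravel()
    print(n,len(P),f,'line',vx,vy,x0,y0)
```

```text
238 [18.  -0.2 25.7] [90 75 51]
250 [16.8  0.1 14. ] [88 66 43]
262 [10.4  0.1 14.3] [112  79  53]
274 [ 3.6  0.1 15. ] [114  79  48]
286 [-3.8  0.1 16.3] [112  75  44]
298 [-11.3  -0.2  17. ] [116  77  48]
310 [-19.4   0.1  18.4] [116  75  46]
322 [-27.6  -0.2  19.4] [118  80  47]
334 [-36.2   0.1  20.5] [114  75  42]
346 [-45.2   0.1  21.7] [116  77  48]
358 [-54.7   0.1  23. ] [106  72  42]
370 [-1.047e+02  1.000e-01  6.460e+01] [89 73 49]
238 261 300 -9.0 9.8
268 261 299 -8.5 8.7
298 264 297 -7.5 8.2
328 262 297 -9.1 8.7
top 1088 (array([ 0.5498, -0.0586]), array([-0.2989,  0.9543]), 139.9, 32.7, array([-0.0016,  0.0766])) line 0.3150451 -0.9490767 0.5496184 -0.05862371
scene 585 (array([ 0.5516, -0.0583]), array([-0.3326,  0.9431]), 143.1, 37.6, array([0.0057, 0.077 ])) line 0.31128877 -0.95031536 0.5544105 -0.05735491
```

View pics/scene2.png

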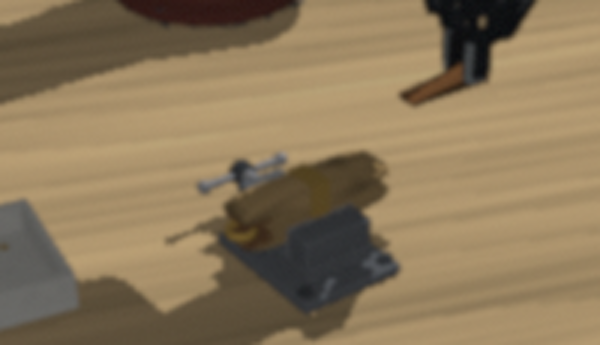

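The scene crop shows the ring jaws at the lower left (240,235), the mouth end at the upper right (378,170) and the wedge in the hand, thin end first. In the tool frame the wedge runs from x = +17.5 to -62 mm, with y about 0 and its underside 28.5 mm below the TCP. Now I'll drop to mouth height, in front of the mouth.

>>> jog_arm --pt "0 0 -0.012 0 0.04 2 0" --pt "0 0 0 0 0 2 0" --pt "0 0 0 0 0 1.5 0" --pt "0 0 0 0 0 0.41 0" --pt "0 0 0 -1.2 0 0 0" --pt "0 0 0 -1.08 0 0 0" --pt "0 0 0 0 0 0 0" --pt "0 0 0 0 0 0 0" --pt "0 0 0 0 0 0 0"

```text
t: 6.63
tool_pos: [0.5081, 0.0712, 0.0834]
tool_rot: [1.841, 2.544, 0.002]
contact_force: [0.1, -0.4, -0.1]
opening: 0.0183
```

Run:
```python
from h import *
for n,b in (('top',(200,290,230,330)),('scene',(140,215,240,340))):
    im,d,c,Rw,p=snap(n); cv2.imwrite(f'pics/{n}3.png',cv2.resize(im[b[0]:b[1],b[2]:b[3],::-1],None,fx=4,fy=4,interpolation=cv2.INTER_CUBIC))
a=cv2.imread('pics/top3.png');b=cv2.imread('pics/scene3.png');b=cv2.copyMakeBorder(b,0,a.shape[0]-b.shape[0],0,0,0)
cv2.imwrite('pics/ab3.png',np.hstack([a,b]))
```

```text
(no output)
```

View pics/ab3.png

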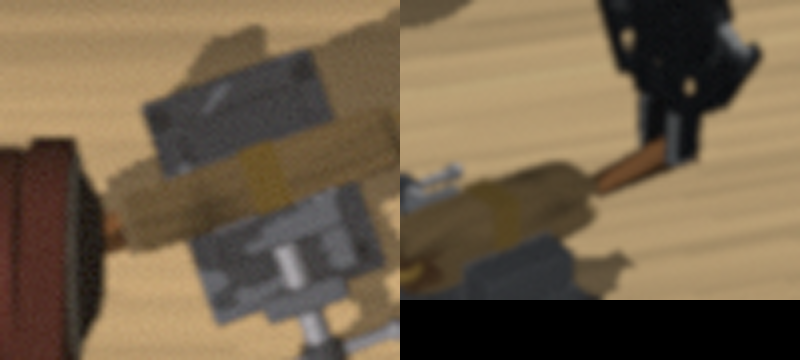

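The views show the thin end (110,230 left; 600,185 right) lined up in front of the mouth. Inserting now.

>>> jog_arm --pt "0 0 0 0 -0.05 0.12 0" --pt "0 0 0 -0.4 0 0 0" --pt "0 0 0 -0.4 0 0 0" --pt "0 0 0 -0.4 0 0 0" --pt "0 0 0 -0.4 0 0 0" --pt "0 0 0 0 0 0 0"

```text
t: 7.23
tool_pos: [0.5121, 0.0555, 0.0811]
tool_rot: [1.841, 2.545, -0.0]
contact_force: [0.0, -0.5, -0.2]
opening: 0.019
```

>>> jog_arm --pt "0 0 0 -0.4 0 0 0" --pt "0 0 0 -0.4 0 0 0" --pt "0 0 0 -0.4 0 0 0" --pt "0 0 0 0 0 0 0"

```text
t: 7.57
tool_pos: [0.5158, 0.0442, 0.0811]
tool_rot: [1.841, 2.545, -0.0]
contact_force: [-0.1, 0.3, -0.2]
opening: 0.0187
```

>>> jog_arm --pt "0 0 0 -0.3 0 0 0" --pt "0 0 0 -0.3 0 0 0" --pt "0 0 0 -0.3 0 0 0" --pt "0 0 0 0 0 0 0" --pt "0 0 0 0 0 0 0"

```text
t: 7.98
tool_pos: [0.5184, 0.0362, 0.081]
tool_rot: [1.841, 2.546, 0.0]
contact_force: [-0.0, -1.0, 0.4]
opening: 0.019
```

>>> jog_arm --pt "0 0 0 -0.1 0 0 0" --pt "0 0 0 0 0 0 0" --pt "0 0 0 0 0 0 0"

```text
t: 8.23
tool_pos: [0.5186, 0.0354, 0.081]
tool_rot: [-1.84, -2.546, -0.0]
contact_force: [-0.0, 0.1, -0.9]
opening: 0.0184
```

>>> jog_arm --pt "0 0 0 -0.1 0 0 0" --pt "0 0 0 0 0 0 0" --pt "0 0 0 0 0 0 0"

```text
t: 8.48
tool_pos: [0.5189, 0.0344, 0.0809]
tool_rot: [-1.84, -2.546, 0.0]
contact_force: [-0.5, -0.1, -1.3]
opening: 0.0186
```

>>> jog_arm --pt "0 0 0 -0.1 0 0 0" --pt "0 0 0 0 0 0 0" --pt "0 0 0 0 0 0 0"

```text
t: 8.73
tool_pos: [0.5192, 0.0334, 0.0809]
tool_rot: [-1.84, -2.546, 0.0]
contact_force: [0.1, 0.1, -1.7]
opening: 0.0184
```

>>> jog_arm --pt "0 0 0 -0.1 0 0.05 0" --pt "0 0 0 0 0 0 0" --pt "0 0 0 0 0 0 0"

```text
t: 8.98
tool_pos: [0.5196, 0.0324, 0.0806]
tool_rot: [1.84, 2.546, -0.0]
contact_force: [0.1, 0.0, -0.4]
opening: 0.0184
```

>>> jog_arm --pt "0 0 0 -0.1 0 0.0 0" --pt "0 0 0 0 0 0 0" --pt "0 0 0 0 0 0 0"

```text
t: 9.23
tool_pos: [0.5199, 0.0315, 0.0805]
tool_rot: [1.84, 2.546, -0.0]
contact_force: [0.5, -0.0, -1.2]
opening: 0.019
```

>>> jog_arm --pt "0 0 0 -0.1 0 0.05 0" --pt "0 0 0 0 0 0 0" --pt "0 0 0 0 0 0 0"

```text
t: 9.48
tool_pos: [0.5203, 0.031, 0.0804]
tool_rot: [-1.84, -2.546, -0.001]
contact_force: [-1.8, 2.5, 2.1]
opening: 0.0184
```

>>> jog_arm --pt "0 0 0 -0.12 0 0 0" --pt "0 0 0 0 0 0 0" --pt "0 0 0 0 0 0 0"

```text
t: 9.73
tool_pos: [0.5208, 0.0296, 0.0803]
tool_rot: [1.84, 2.546, 0.001]
contact_force: [-0.5, 3.8, 3.6]
opening: 0.0186
```

The wedge is pinched, with about 3.8 N along the axis. Letting go.

>>> jog_arm --pt "0 0 0 0 0 0 0.3" --pt "0 0 0 0 0 0 0.5" --pt "0 0 0 0 0 0 0.5" --pt "0 0 0 0 0 0 0.5" --pt "0 0 0 0 0 0 0.5" --pt "0 0 0 0 0 0 0.5" --grip_force 20

```text
t: 10.23
tool_pos: [0.5205, 0.0294, 0.0799]
tool_rot: [1.84, 2.546, -0.0]
contact_force: [0.7, 0.9, 0.8]
opening: 0.0425
```

Run:
```python
from h import *
o=ctrl.get_obs()
im,d,c,Rw,p=snap('wrist'); cv2.imwrite('pics/w3.png',im[180:420,130:430,::-1].repeat(2,0).repeat(2,1))
X=cloud(d,c,Rw,p);R=cv2.Rodrigues(o['tool_rot'])[0];L=(X-np.array(o['tool_pos']))@R*1000
for v in range(214,380,12): print(v,np.median(L[v,265:296],0).round(1))
print(o['t'],o['opening'],o['contact_force'])
```

```text
214 [12.6  0.3 79.4]
226 [ 4.1  0.3 79.3]
238 [18.   0.2 25.5]
250 [17.1  0.2 13.3]
262 [10.8  0.2 13.5]
274 [ 4.   0.2 14.2]
286 [-3.4  0.2 15.5]
298 [-10.9   0.2  16.4]
310 [-18.8   0.2  17.6]
322 [-23.4   0.1  13.8]
334 [-25.    0.1   6.8]
346 [-30.4  -0.2   4.8]
358 [-36.5   0.1   3.5]
370 [-43.    0.1   2.6]
10.2333 0.04250780675031414 [0.67751987 0.94365722 0.77021906]
```

View pics/w3.png

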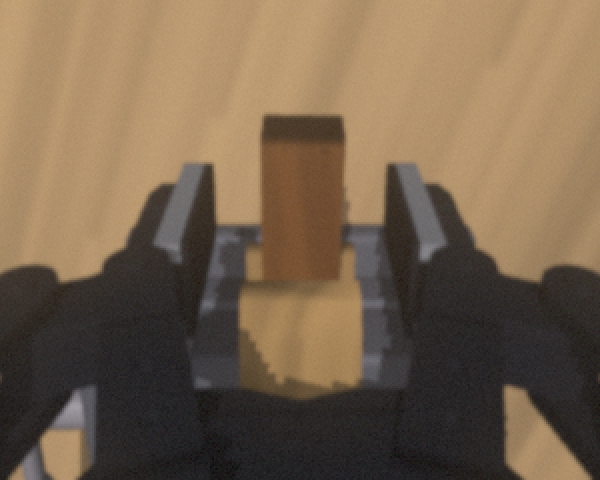

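The wedge stands by itself: butt at (303,120), centred on the clamp half (240 to 362). I'll slide straight back past the butt, close the fingers and lower them a little.

>>> jog_arm --pt "0 0 0 0 0 0 0.5" --pt "0 0 0 1 0 0 0.5" --pt "0 0 0 1 0 0 0.5" --pt "0 0 0 1 0 0 0.5" --pt "0 0 0 0.6 0 0 0.5" --pt "0 0 0 0 0 0.2 0.2" --pt "0 0 0 0 0 0 0" --pt "0 0 0 0 0 0 0" --pt "0 0 0 0 0 0 0" --pt "0 0 0 0 0 0 0"

```text
t: 11.12
tool_pos: [0.5094, 0.0634, 0.0781]
tool_rot: [1.841, 2.546, 0.0]
contact_force: [-1.0, 0.0, -0.4]
opening: -0.0004
```

>>> jog_arm --pt "0 0 0 0 0 0 0" --pt "0 0 0 0 0 0 0" --pt "0 0 0 0 0 0 0"

```text
t: 11.37
tool_pos: [0.5093, 0.0635, 0.078]
tool_rot: [1.841, 2.546, 0.0]
contact_force: [0.4, 0.3, -1.0]
opening: -0.0001
```

>>> jog_arm --pt "0 0 0 -0.4 0 0 0" --pt "0 0 0 0 0 0 0" --pt "0 0 0 0 0 0 0"

```text
t: 11.62
tool_pos: [0.5106, 0.0597, 0.078]
tool_rot: [1.841, 2.546, 0.0]
contact_force: [0.6, -0.5, 0.7]
opening: 0.0002
```

>>> jog_arm --pt "0 0 0 -0.2 0 0 0" --pt "0 0 0 0 0 0 0" --pt "0 0 0 0 0 0 0"

```text
t: 11.87
tool_pos: [0.5112, 0.0579, 0.078]
tool_rot: [1.841, 2.546, -0.0]
contact_force: [-0.6, 0.8, -0.5]
opening: 0.0001
```

>>> jog_arm --pt "0 0 0 -0.1 0 0 0" --pt "0 0 0 -0.1 0 0 0" --pt "0 0 0 0 0 0 0"

```text
t: 12.12
tool_pos: [0.5117, 0.0562, 0.078]
tool_rot: [-1.84, -2.546, -0.0]
contact_force: [-1.4, 1.8, 0.4]
opening: 0.0001
```

>>> jog_arm --pt "0 0 0 -0.1 0 0 0" --pt "0 0 0 0 0 0 0"

```text
t: 12.28
tool_pos: [0.5121, 0.0552, 0.078]
tool_rot: [-1.84, -2.546, -0.0]
contact_force: [-1.3, 1.9, -0.1]
opening: 0.0001
```

>>> jog_arm --pt "0 0 0 -0.1 0 0 0" --pt "0 0 0 0 0 0 0"

```text
t: 12.45
tool_pos: [0.5124, 0.0541, 0.0779]
tool_rot: [-1.84, -2.546, 0.0]
contact_force: [-1.7, 1.0, 0.3]
opening: 0.0
```

>>> jog_arm --pt "0 0 0 -0.1 0 0 0" --pt "0 0 0 0 0 0 0"

```text
t: 12.62
tool_pos: [0.5127, 0.0531, 0.078]
tool_rot: [1.841, 2.546, -0.0]
contact_force: [0.2, 1.1, -0.1]
opening: 0.0
```

>>> jog_arm --pt "0 0 0 -0.1 0 0 0" --pt "0 0 0 0 0 0 0"

```text
t: 12.78
tool_pos: [0.5131, 0.0522, 0.078]
tool_rot: [1.84, 2.546, -0.0]
contact_force: [-0.2, 1.5, 0.2]
opening: 0.0001
```

>>> jog_arm --pt "0 0 0 -0.1 0 0 0" --pt "0 0 0 0 0 0 0"

```text
t: 12.95
tool_pos: [0.5134, 0.0512, 0.078]
tool_rot: [1.841, 2.546, -0.0]
contact_force: [-0.3, 1.7, 0.8]
opening: 0.0002
```

>>> jog_arm --pt "0 0 0 -0.1 0 0 0" --pt "0 0 0 0 0 0 0"

```text
t: 13.12
tool_pos: [0.5137, 0.0503, 0.078]
tool_rot: [1.84, 2.546, -0.0]
contact_force: [-0.1, 1.5, -0.5]
opening: 0.0003
```

>>> jog_arm --pt "0 0 0 -0.1 0 0 0" --pt "0 0 0 0 0 0 0"

```text
t: 13.28
tool_pos: [0.514, 0.0493, 0.078]
tool_rot: [1.841, 2.546, -0.0]
contact_force: [0.2, 2.5, 0.2]
opening: 0.0003
```

>>> jog_arm --pt "0 0 0 -0.1 0 0 0" --pt "0 0 0 0 0 0 0"

```text
t: 13.45
tool_pos: [0.5143, 0.0484, 0.078]
tool_rot: [1.84, 2.546, -0.0]
contact_force: [-1.0, 1.7, 0.3]
opening: 0.0
```

>>> jog_arm --pt "0 0 0 -0.1 0 0 0" --pt "0 0 0 0 0 0 0"

```text
t: 13.62
tool_pos: [0.5146, 0.0474, 0.078]
tool_rot: [1.84, 2.546, -0.0]
contact_force: [-0.8, 2.1, -0.4]
opening: -0.0001
```

>>> jog_arm --pt "0 0 0 -0.1 0 0 0" --pt "0 0 0 0 0 0 0"

```text
t: 13.78
tool_pos: [0.5149, 0.0465, 0.078]
tool_rot: [1.84, 2.546, -0.0]
contact_force: [-0.3, 1.6, -0.3]
opening: 0.0001
```

>>> jog_arm --pt "0 0 0 -0.1 0 0 0" --pt "0 0 0 0 0 0 0"

```text
t: 13.95
tool_pos: [0.5153, 0.0455, 0.078]
tool_rot: [1.84, 2.546, -0.0]
contact_force: [-1.0, 2.1, -0.1]
opening: -0.0001
```

>>> jog_arm --pt "0 0 0 -0.1 0 0 0" --pt "0 0 0 0 0 0 0"

```text
t: 14.12
tool_pos: [0.5156, 0.0446, 0.078]
tool_rot: [1.84, 2.546, -0.0]
contact_force: [-0.6, 2.0, 0.9]
opening: 0.0
```

>>> jog_arm --pt "0 0 0 -0.1 0 0 0" --pt "0 0 0 0 0 0 0"

```text
t: 14.28
tool_pos: [0.5159, 0.0436, 0.078]
tool_rot: [1.84, 2.546, -0.0]
contact_force: [-0.8, 1.9, 1.3]
opening: -0.0001
```

>>> jog_arm --pt "0 0 0 -0.1 0 0 0" --pt "0 0 0 0 0 0 0"

```text
t: 14.45
tool_pos: [0.5162, 0.0427, 0.078]
tool_rot: [1.841, 2.546, -0.0]
contact_force: [-1.6, 1.7, -0.1]
opening: -0.0001
```

>>> jog_arm --pt "0 0 0 -0.1 0 0 0" --pt "0 0 0 0 0 0 0"

```text
t: 14.62
tool_pos: [0.5165, 0.0417, 0.078]
tool_rot: [1.84, 2.546, -0.0]
contact_force: [-0.7, 2.8, -0.8]
opening: 0.0001
```

>>> jog_arm --pt "0 0 0 -0.1 0 0 0" --pt "0 0 0 0 0 0 0"

```text
t: 14.78
tool_pos: [0.5168, 0.0408, 0.078]
tool_rot: [1.84, 2.546, -0.0]
contact_force: [-0.0, 3.1, -0.3]
opening: -0.0002
```

>>> jog_arm --pt "0 0 0 -0.1 0 0 0" --pt "0 0 0 0 0 0 0"

```text
t: 14.95
tool_pos: [0.5171, 0.0398, 0.078]
tool_rot: [1.84, 2.546, -0.0]
contact_force: [-0.3, 1.9, -0.2]
opening: 0.0001
```

>>> jog_arm --pt "0 0 0 -0.1 0 0 0" --pt "0 0 0 0 0 0 0"

```text
t: 15.12
tool_pos: [0.5174, 0.0389, 0.078]
tool_rot: [1.841, 2.546, -0.0]
contact_force: [-1.2, 1.4, 0.9]
opening: 0.0002
```

>>> jog_arm --pt "0 0 0 -0.1 0 0 0" --pt "0 0 0 0 0 0 0"

```text
t: 15.28
tool_pos: [0.5178, 0.0379, 0.078]
tool_rot: [1.84, 2.546, -0.0]
contact_force: [-0.3, 2.7, 0.2]
opening: 0.0002
```

>>> jog_arm --pt "0 0 0 -0.1 0 0 0" --pt "0 0 0 0 0 0 0"

```text
t: 15.45
tool_pos: [0.5181, 0.037, 0.078]
tool_rot: [1.84, 2.546, -0.0]
contact_force: [-0.2, 2.3, -0.9]
opening: 0.0001
```

>>> jog_arm --pt "0 0 0 -0.1 0 0 0" --pt "0 0 0 0 0 0 0"

```text
t: 15.62
tool_pos: [0.5183, 0.0362, 0.078]
tool_rot: [-1.84, -2.545, -0.0]
contact_force: [-1.7, 3.8, -0.4]
opening: -0.0
```

>>> jog_arm --pt "0 0 0 -0.05 0 0 0" --pt "0 0 0 0 0 0 0" --pt "0 0 0 0 0 0 0"

```text
t: 15.87
tool_pos: [0.5184, 0.036, 0.078]
tool_rot: [-1.84, -2.546, -0.001]
contact_force: [-1.3, 4.6, 0.3]
opening: 0.0001
```

>>> jog_arm --pt "0 0 0 0 0 0 0"

```text
t: 15.95
tool_pos: [0.5184, 0.036, 0.0779]
tool_rot: [-1.84, -2.545, -0.0]
contact_force: [-1.7, 5.3, 0.6]
opening: -0.0
```

The ring is met: the push is climbing to about 5 N. Smaller steps from here.

>>> jog_arm --pt "0 0 0 -0.05 0 0 0" --pt "0 0 0 0 0 0 0" --pt "0 0 0 0 0 0 0"

```text
t: 16.2
tool_pos: [0.5185, 0.0357, 0.078]
tool_rot: [-1.84, -2.545, -0.001]
contact_force: [-2.7, 5.2, 0.1]
opening: -0.0
```

>>> jog_arm --pt "0 0 0 0 0 0 0"

```text
t: 16.28
tool_pos: [0.5185, 0.0357, 0.0779]
tool_rot: [-1.84, -2.545, -0.001]
contact_force: [-2.3, 5.4, 0.9]
opening: 0.0
```

>>> jog_arm --pt "0 0 0 -0.05 0 0 0" --pt "0 0 0 -0.05 0 0 0" --pt "0 0 0 0 0 0 0" --pt "0 0 0 0 0 0 0"

```text
t: 16.62
tool_pos: [0.5186, 0.0352, 0.0779]
tool_rot: [-1.839, -2.544, -0.002]
contact_force: [-2.9, 6.9, 0.8]
opening: -0.0002
```

>>> jog_arm --pt "0 0 0 0 0 0 0"

```text
t: 16.7
tool_pos: [0.5186, 0.0352, 0.0779]
tool_rot: [-1.839, -2.544, -0.002]
contact_force: [-2.6, 7.4, 1.0]
opening: 0.0002
```

>>> jog_arm --pt "0 0 0 -0.05 0 0 0" --pt "0 0 0 -0.05 0 0 0" --pt "0 0 0 0 0 0 0" --pt "0 0 0 0 0 0 0"

```text
t: 17.03
tool_pos: [0.5188, 0.0348, 0.0779]
tool_rot: [-1.839, -2.543, -0.003]
contact_force: [-3.4, 8.8, 1.5]
opening: 0.0001
```

>>> jog_arm --pt "0 0 0 0 0 0 0"

```text
t: 17.12
tool_pos: [0.5188, 0.0348, 0.078]
tool_rot: [-1.839, -2.543, -0.003]
contact_force: [-2.5, 9.2, 1.6]
opening: 0.0001
```

>>> jog_arm --pt "0 0 0 -0.05 0 0 0" --pt "0 0 0 0 0 0 0" --pt "0 0 0 0 0 0 0"

```text
t: 17.37
tool_pos: [0.5188, 0.0346, 0.078]
tool_rot: [-1.839, -2.543, -0.003]
contact_force: [-3.1, 10.7, 1.8]
opening: 0.0002
```

>>> jog_arm --pt "0 0 0 -0.04 0 0 0" --pt "0 0 0 0 0 0 0" --pt "0 0 0 0 0 0 0"

```text
t: 17.62
tool_pos: [0.5189, 0.0344, 0.0779]
tool_rot: [-1.838, -2.542, -0.004]
contact_force: [-3.0, 10.8, 2.2]
opening: 0.0001
```

>>> jog_arm --pt "0 0 0 0 0 0 0"

```text
t: 17.7
tool_pos: [0.5188, 0.0344, 0.0779]
tool_rot: [-1.838, -2.542, -0.004]
contact_force: [-3.0, 10.5, 3.2]
opening: 0.0002
```

>>> jog_arm --pt "0 0 0 -0.03 0 0 0" --pt "0 0 0 0 0 0 0" --pt "0 0 0 0 0 0 0"

```text
t: 17.95
tool_pos: [0.5189, 0.0344, 0.078]
tool_rot: [-1.838, -2.542, -0.004]
contact_force: [-3.8, 12.1, 2.8]
opening: 0.0
```

>>> jog_arm --pt "0 0 0 0 0 0 0"

```text
t: 18.03
tool_pos: [0.5189, 0.0344, 0.078]
tool_rot: [-1.838, -2.542, -0.004]
contact_force: [-4.5, 12.4, 2.4]
opening: -0.0002
```

>>> jog_arm --pt "0 0 0 0 0 0 0"

```text
t: 18.12
tool_pos: [0.5189, 0.0344, 0.078]
tool_rot: [-1.838, -2.542, -0.004]
contact_force: [-2.9, 12.0, 2.9]
opening: -0.0004
```

The push is about 12.4 N, which should lock it. Backing off along the axis, then up and clear.

>>> jog_arm --pt "0 0 0 0.1 0 0 0" --pt "0 0 0 0.2 0 0 0" --pt "0 0 0 0.5 0 0 0" --pt "0 0 0 2 0 0 0" --pt "0 0 0 2 0 0 0" --pt "0 0 0 3 0 -2 0" --pt "0 0 0 3 0 -2 0" --pt "0 0 0 3 0 -2 0" --pt "0 0 0 3 0 -2 0" --pt "0 0 0 0 0 0 0" --pt "0 0 0 0 0 0 0"

```text
t: 19.03
tool_pos: [0.468, 0.1925, 0.1599]
tool_rot: [1.834, 2.545, 0.004]
contact_force: [-0.1, -0.4, 0.3]
opening: -0.0001
```

Run:
```python
from h import *
o=ctrl.get_obs();print(o['t'],o['tool_pos'],o['contact_force'])
bs=[]
for n,b in (('top',(200,290,230,330)),('scene',(160,235,220,320))):
    im,d,c,Rw,p=snap(n); z=np.load(n+'.npz')['im']
    bs.append(cv2.resize(im[b[0]:b[1],b[2]:b[3],::-1],(400,340),interpolation=cv2.INTER_CUBIC))
    bs.append(cv2.resize(z[b[0]:b[1],b[2]:b[3],::-1],(400,340),interpolation=cv2.INTER_CUBIC)[:250])
    if n=='top':
        X=cloud(d,c,Rw,p); m=np.zeros(d.shape,bool);m[225:280,235:275]=1;m&=(d>.3)&(X[...,2]>.05)&(X[...,2]<.08)
        hsv=cv2.cvtColor(im,cv2.COLOR_RGB2HSV); ax=np.array([.313,-.95]);nv=np.array([.95,.313]);C=np.array([.55,-.0586])
        P=X[m];s=(P[:,:2]-C)@ax*1000;y=(P[:,:2]-C)@nv*1000;k=(s<-73); print(k.sum(),s[k].min(),np.median(y[k]),y[k].min(),y[k].max(),np.median(P[k][:,2]))
        for nm,(u,v) in dict(jar=(166,156),card=(402,156)).items(): print(nm,X[v,u])
cv2.imwrite('pics/f.png',np.vstack([np.hstack([bs[0],bs[2]]),np.hstack([bs[1],bs[3]])]))
```

```text
19.0333 [0.467982   0.19253012 0.15987118] [-0.09211374 -0.40147261  0.2744792 ]
74 -87.16668231426719 -0.13666230016516856 -9.914835412912772 9.639411187476947 0.06514993546701103
jar [0.73899363 0.2079042  0.04733858]
card [ 0.73601367 -0.28875999  0.02038569]
```

View pics/f.png

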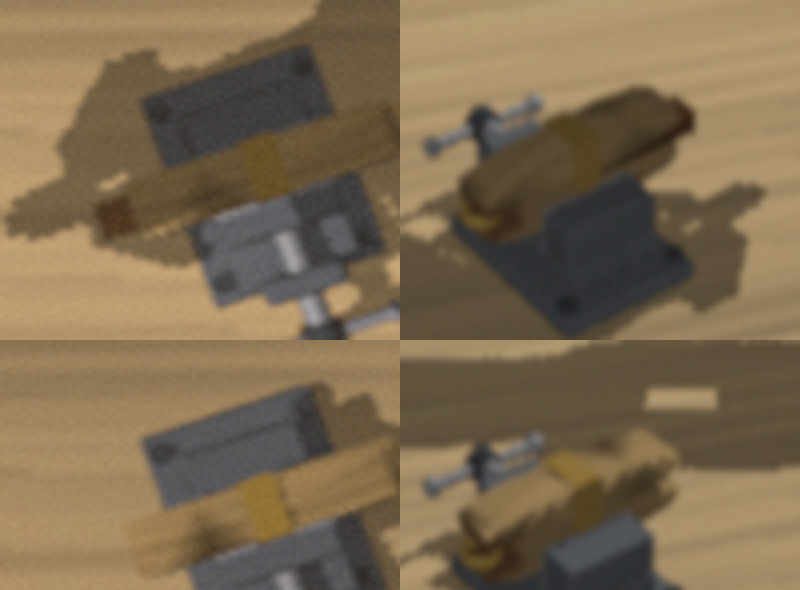

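The wedge stays in with about 17 mm of butt showing, at (115,215) top left. That matches where the finger left it (-87.2 against -87.1 mm), so it did not spring back. The ring is still in the jaws at (485,215) top right. Handing in.

```bash
python3 -c "
from station import ctrl
print(ctrl.finish_job())"
```

```text
the job is handed in; nothing more can be done
None
```

The wedge is locked in the clamp and the ring looks held in the jaws. I handed the job in at about 19 s of the 54 s allowed, and no verdict was reported.

- **Starting the wedge:** I pinched its thin end about 38 mm into the mouth at roughly 4 N and let go. A wrist picture showed it standing by itself, in line with the clamp. I did not measure the force on the ring at that point, but the jaws only met it about 20 mm further in.
- **Pressing it in:** With the fingers shut, I pressed on the butt in steps of 1 mm or less. The push stayed at 1 to 3 N until the jaws met the ring, about 23 mm after first touch by my estimate. It then climbed, and I stopped at about 12.4 N. Single readings scattered by about 0.7 N and the highest was about 13.2 N, close to the 14 N limit but under it.
- **Last checks:** After I backed off, the butt was 87.2 mm from the clamp's middle, against 87.1 mm where the finger left it, so it did not spring back. The wedge was centred to about 0.1 mm, and the ring still looked in place in the jaws. The arm was clear of everything, reading no force beyond noise.
- **Bystanders:** The jar and card stand were within about 1 mm of where they started. I did not measure the tray or pliers again, but the arm never went near them.
- **Not measured:** I could not read the grip on the ring itself; it is inferred from the push on the butt.
- **Disagreement:** The scene and top cameras differed by about 4 mm on the clamp's position. I used the top camera, and the centred wedge bore that out.

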